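# Set and lock the cutting depth on a drum-edge trimmer

## Task

Set the cutting depth of the inclined drum-edge trimmer: turn the black knob on top until the raised rib on its face points straight at the small tab on the dial's rim. Then turn the separate steel lock ring under the knob clockwise until it is firmly tight, leaving the knob at its setting, and let go. Leave the things lying around where they are.

Things in the scene. Friction and masses are not known exactly. Their poses are not given: they have to be found in the camera images.
- trimmer: green machine fixed to the bench: bed 370 x 150 x 12 mm, two cheeks, an inclined dark steel quill (72 mm diameter) and a wooden frame-drum shell (210 mm diameter, top 58 mm above the bench). Origin on the bench under the knob; x runs along the bed from the knob end to the shell. The quill axis leans 28 degrees from vertical, its upper end towards -x
- head: the inclined quill; origin on its axis at the foot of the aluminium dial, 32 mm along x and 160 mm up from the trimmer's origin; z along the axis, up and away from the machine. Along z, in mm: dial (104 mm diameter) 4 to 16, lock ring 24 to 44, knob 51 to 75 with a 4 mm rib on top; between them only a 16 mm stem
- depth_knob: black fluted round knob, 36 mm diameter, 24 mm tall, on the quill axis; can be gripped anywhere round its side. Origin at the centre of its underside, z as the head's, x the way the aluminium rib (5 mm wide) on its top face points (the rib runs from the centre to one edge). Turns either way, over a full turn, at about 0.06 N m and stays where it is left
- index_tab: small dark steel tab, 6 mm wide, on the dial's rim, 39 to 59 mm from the quill axis, its top 23 mm along the axis from the dial's foot. It stands at a different angle each time and does not move. Origin on the quill axis, z along it, x from the axis to the tab. The knob is set when its x points the same way as this x
- lock_ring: knurled steel ring, 56 mm diameter, 20 mm tall, on the quill axis, 7 mm below the knob and 8 mm above the dial; gripped across its diameter, the fingers either side of the knob. Origin at the centre of its underside, z as the head's, x to the small dot on its top. Clockwise as seen from above the knob (negative about z) tightens. It does not drag the knob along
- ring_top (a point): centre of the lock ring's upper face. The ring turns loosely at 0.22 N m; after 0.4 to 1.9 rad (hidden, different each time) it meets its jam face and stiffens by 2.5 N m per rad, to a dead stop 0.3 rad on. Firmly tight is 0.5 N m in all, or more. Let go, it springs back slightly and stays clamped
- rib_end (a point): outer end of the rib on the knob's top face, 18 mm from the quill axis
- tab_top (a point): middle of the index tab's upper face, 49 mm from the quill axis
- glue_jar: amber glass jar with a steel lid, 60 mm diameter, 85 mm tall, standing beside the trimmer; origin at the centre of its underside
- mallet: hammer lying on the bench on the trimmer's other side; origin on its underside
- hoop: small bent-wood hoop, 110 mm outside diameter, 18 mm tall, lying flat; origin at the centre of its underside

How it is judged:
On the way, in this order (a step that is already met when the one before it is completed fails the run):
1. the knob's rib points at the tab (within 0.12 rad) and the ring is still loose (angle between the x axis of depth_knob and the x axis of index_tab, either way round below 0.12 rad and distance between rib_end and tab_top below 0.075 m and contact force between lock_ring and trimmer below 1 N), for 0.2 s.
2. the lock ring is turned firmly tight: it presses its jam face with over 10 N, the knob still at its setting (contact force between lock_ring and trimmer above 10 N and angle between the x axis of depth_knob and the x axis of index_tab, either way round below 0.12 rad), for 0.2 s.
At the end, for the whole second after the job is handed in: The knob's rib points at the tab within 0.12 rad (rib end and tab top, the sites, within 75 mm of each other, so not the opposite way round), the lock ring still presses its jam face with over 5 N, and both are at rest (angle between the x axis of depth_knob and the x axis of index_tab, either way round below 0.12 rad and distance between rib_end and tab_top below 0.075 m and contact force between lock_ring and trimmer above 5 N and angular speed of each of depth_knob, lock_ring below 0.1 rad/s); the robot touches nothing.
It fails at once if a bystander (jar, mallet or hoop) is pushed more than 20 mm (distance of any of glue_jar, mallet, hoop from where it was at the start of the episode above 0.02 m).
It also fails if it takes over 72 s, if anything falls off the work surface, if the arm or the gripper's body presses on something with over 40 N, if the wrist force passes 120 N, or if a joint passes its speed limit or range.

## Robot

A 6-joint arm with a two-finger parallel gripper is mounted at the origin on the work surface. World frame = base frame: x ahead of the robot, y to its left, z up, the work surface at z = 0. Lengths are in m, angles in rad, forces in N, time in s.
With the tool pointing down it reaches from about 0.35 to 0.775 m from the base axis. Payload 5.5 kg.
Tool frame: the origin (TCP) lies between the finger pads; the fingertips stand 19 mm ahead of it and the grasp point (between the pads) is the TCP; z points along the fingers, x is the direction in which the jaws open and shut, and the axes are right-handed (so a half turn about z gives the same grasp; the last joint's range is limited). The gripper opens to 85 mm and grips with 20 to 120 N. Pads are 22 mm wide; open, the fingers measure 114 mm over their backs; the gripper's body (76 mm by 85 mm) begins 54 mm behind the grasp point. The pads swing forward as they close: fully open they stand 13 mm farther back than shut.
Start: joints at [-0.14, 0.313, 0.046, 1.304, 0, 1.431], TCP at [0.575, -0, 0.25] pointing down, gripper open.
Joint ranges: [-2.76, 2.76], [-0.86, 1.69], [-1.03, 1.26], [-2.2, 2.34], [-1.47, 1.5], [-3.14, 3.14]. Speed limits (rad/s): [2.57, 2.57, 3.14, 3.14, 3.14, 3.14].

## Interface

Orientations are given as a unit quaternion [w, x, y, z].
In Python, from workcell import env gives the robot as it stands. The module is installed in compiled form; this text tells all that it offers.
- The arm moves only by the tool carry_out, never from a script. Its argument "steps" is a list of rows, each a list of 7 numbers: the gripper command: -1 is shut, 1 is fully open, values between are in proportion, then the shift along the tool's x, y, z in m, then the turn, a rotation vector about the tool's x, y, z in rad. A call has 1 to 20 rows; each row shifts and turns the commanded pose from where the row before left it, along the tool's axes as they then stand; what a row does not reach is not made up. A row lasts 1/8 s, in which the tool goes at most 62.5 mm and 10.7 degrees, less where a joint would pass 70% of its speed; a pose out of reach is approached as far as the arm can. A call with a gripper value outside its range is refused whole. The fingers move at their own pace and stop on an object; "grip_force" is the grip in N (left out, the last holds). Time passes only in rows, so rows that do not move let the fingers close. It gives the time, the measured TCP pose, the force and the opening at its end, in the units of the state.
- env.get_state(): the state, without advancing time (a new reading comes with each control period).
- env.read_camera(name): name is "scene" or "side" or "wrist"; returns a dict with "color" (384x512x3 uint8, red, green, blue), "K" (3x3 intrinsics, pixels), "dist" ([k1, k2, p1, p2, k3] as OpenCV has them; the pictures are not rectified), "R" (3x3) and "t" (3): a world point X has camera coordinates R X + t. Camera axes: x right, y down, z forward; pixel columns grow to the right and rows downward; lengths in m; the calibration is good to about 2 mm. A picture is of the moment at which its call begins. There is no depth.
- env.hand_in(): hands the job in, once; it reports no verdict.
The state is a dict: "clock": time; "joint_pos": joint angles; "qvel": joint speeds; "tau": joint torques, N m; "tcp_pos": TCP position; "orientation": TCP orientation; "wrist_force": force on the tool from outside, world axes, zero at the start; "ft_torque": the same for the moment, N m; "finger_gap": finger opening in m.
Only numpy, scipy, OpenCV 4.12 (cv2) and the standard library are available. Lean on these libraries where they do the work, as an engineer would, in place of code of your own. Each camera call takes 0.05 s, during which the arm holds its last target. There are 200 camera calls.

## Working session

There is one attempt and no reset: what is moved stays moved. The work goes in short steps, Python scripts to look and compute and a tool call to move; the robot and the scene stay as the last step left them, time stands still between calls to the robot, and variables do not carry over. Pictures are saved under pics/ and viewed, about 8 in all and at most 12, crops included, and the job is handed in when it is done.

Besides the shell and the picture viewer there is one more tool, called after "Call:" as name(argument=value, ...), one argument or row to a line, values as JSON. carry_out: Moves the arm, as the interface text tells. Its arguments: {"type":"object","properties":{"steps":{"type":"array","items":{"type":"array","items":{"type":"number"}}},"grip_force":{"type":"number"}},"required":["steps"]}

```bash
mkdir -p pics; python3 - <<'E'
from workcell import env
import cv2,pickle,numpy as np
s=env.get_state(); print({k:np.round(v,4) for k,v in s.items()})
d={}
for n in("scene","side","wrist"):
    d[n]=env.read_camera(n); cv2.imwrite(f"pics/{n}0.png",d[n]["color"][:,:,::-1])
    print(n,np.round(d[n]["K"],1).tolist(),d[n]["dist"],np.round(-d[n]["R"].T@d[n]["t"],3),np.round(d[n]["R"],2).tolist())
pickle.dump(d,open("c0.pkl","wb"))
cv2.imwrite("pics/both.png",np.hstack([cv2.resize(d[n]["color"][:,:,::-1],(400,300)) for n in("side","wrist")]))
E
```

```text
{'clock': np.float64(0.0), 'joint_pos': array([-0.1396,  0.314 ,  0.045 ,  1.3036, -0.    ,  1.4312]), 'qvel': array([-0.0003, -0.0001, -0.0003, -0.0002,  0.0013, -0.0004]), 'tau': array([-2.90000e-03, -4.80629e+01,  2.98531e+01,  1.95000e-02,
       -4.00000e-04, -0.00000e+00]), 'tcp_pos': array([0.5745, 0.    , 0.2494]), 'orientation': array([-1.e-04,  1.e+00, -0.e+00, -9.e-04]), 'wrist_force': array([-0.2686, -0.9085, -0.5683]), 'ft_torque': array([ 0.0206, -0.0034, -0.0349]), 'finger_gap': np.float64(0.0857)}
scene [[464.0, 0.0, 258.1], [0.0, 464.0, 186.9], [0.0, 0.0, 1.0]] [-0.01149178  0.          0.          0.          0.        ] [ 1.126 -0.416  0.788] [[0.67, 0.74, 0.01], [0.47, -0.41, -0.78], [-0.57, 0.53, -0.62]]
side [[439.0, 0.0, 259.2], [0.0, 439.0, 185.5], [0.0, 0.0, 1.0]] [0.03550438 0.         0.         0.         0.        ] [0.216 0.834 1.118] [[-0.92, -0.38, -0.02], [-0.28, 0.71, -0.64], [0.26, -0.59, -0.77]]
wrist [[268.1, 0.0, 255.0], [0.0, 268.1, 190.6], [0.0, 0.0, 1.0]] [-0.00532048  0.          0.          0.          0.        ] [0.574 0.075 0.373] [[1.0, 0.0, -0.0], [0.0, -0.95, 0.3], [-0.0, -0.3, -0.95]]
```

View pics/scene0.png

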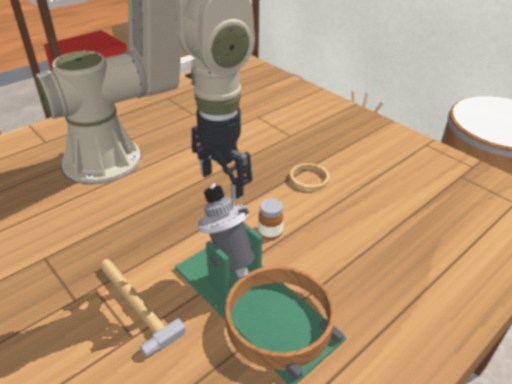

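View pics/both.png

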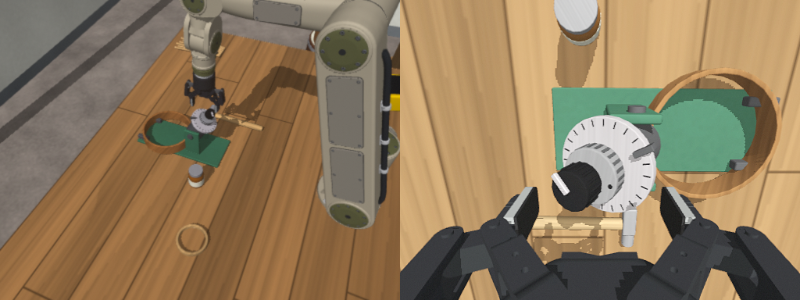

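The scene shows the trimmer at about (235,240), with the jar at (270,218), the mallet at (145,310) and the hoop at (309,178). The wrist view shows the dial from above and the rib pointing up-left. I'll enlarge the wrist view next.

```bash
python3 - <<'E'
import cv2,pickle
d=pickle.load(open("c0.pkl","rb"))
w=d["wrist"]["color"][90:290,180:400,::-1]
cv2.imwrite("pics/w1.png",cv2.resize(w,(660,600),interpolation=cv2.INTER_CUBIC))
E
```

```text
(no output)
```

View pics/w1.png

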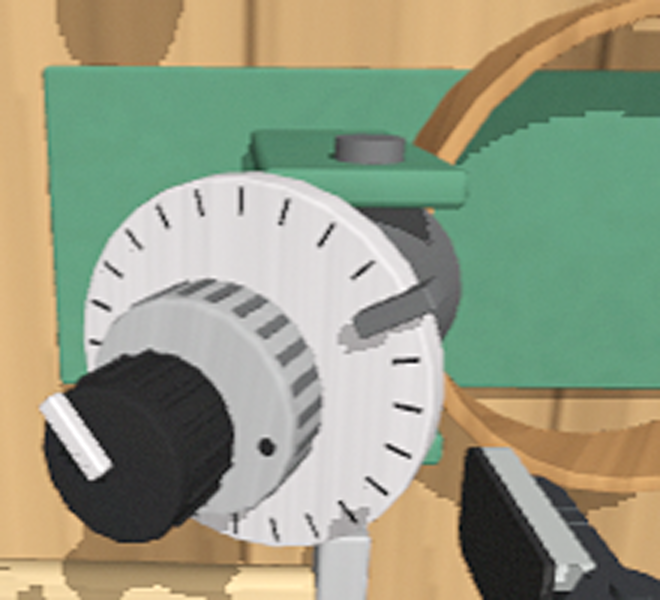

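```bash
cat > h.py <<'E'
import cv2,numpy as np
from scipy.optimize import least_squares
a=np.radians(28)
def rays(c,p):
    p=np.asarray(p,float).reshape(-1,1,2)
    n=cv2.undistortPoints(p,c["K"],c["dist"]).reshape(-1,2)
    d=np.c_[n,np.ones(len(n))]@c["R"]; return -c["R"].T@c["t"],d
def head(q):  # q=x,y,yaw -> R (cols), origin
    Rz=np.array([[np.cos(q[2]),-np.sin(q[2]),0],[np.sin(q[2]),np.cos(q[2]),0],[0,0,1]])
    Ry=np.array([[np.cos(a),0,-np.sin(a)],[0,1,0],[np.sin(a),0,np.cos(a)]])
    return Rz@Ry, np.array([q[0],q[1],0])+Rz@[.032,0,.160]
def onplane(c,p,q,z):  # head-frame xy at height z
    o,d=rays(c,p); R,t=head(q); o=R.T@(o-t); d=d@R
    return (o+d*((z-o[2])/d[:,2])[:,None])[:,:2]
def bench(c,p,z):
    o,d=rays(c,p); return o+d*((z-o[2])/d[:,2])[:,None]
def blob(m,seed):
    n,l,s,_=cv2.connectedComponentsWithStats(m.astype(np.uint8)); return l==l[seed[1],seed[0]]
def hull(m):
    cs=max(cv2.findContours(m.astype(np.uint8),cv2.RETR_EXTERNAL,cv2.CHAIN_APPROX_NONE)[0],key=len)
    return cv2.convexHull(cs).reshape(-1,2).astype(float)
E
python3 - <<'E'
from h import *
import pickle
d=pickle.load(open("c0.pkl","rb")); w=d["wrist"]; im=w["color"].astype(int)
mx,mn=im.max(2),im.min(2)
dial=blob((mn>185)&(mx-mn<25),(180+80,90+70)); H=hull(dial)
k=blob(mx<70,(180+60//1,90+150)); K=hull(k)
print(dial.sum(),k.sum(),H.min(0),H.max(0),K.min(0),K.max(0))
H=H[(H[:,1]<258)]
crop=lambda x,y:(180+x/3-.33,90+y/3-.33)
bt=[crop(x,68.5) for x in(50,150,300,460)]; bb=[crop(x,387) for x in(470,560,650)]
print(bench(w,bt,.012).round(4).tolist(),bench(w,bb,.012).round(4).tolist(),bench(w,[crop(45,70),crop(62,385)],.012).round(4).tolist())
def res(q,full=0):
    f=lambda P,z1,z2,r:np.minimum(*[np.linalg.norm(onplane(w,P,q,z),axis=1) for z in(z1,z2)])-r
    y=lambda p:(bench(w,p,.012)[:,:2]-q[:2])@[-np.sin(q[2]),np.cos(q[2])]
    L=[f(H,.004,.016,.0525),f(K,.051,.075,.018),3*(y(bt)-.075),3*(y(bb)+.075)]
    return L if full else np.concatenate(L)
s=least_squares(res,[.55,.05,0],loss="soft_l1",f_scale=.001,x_scale=[.01,.01,.05]); q=s.x
print(q.round(4))
for r in res(q,1): print((r*1000).round(1).tolist())
rib=onplane(w,[crop(100,470),crop(50,405)],q,.079); tab=onplane(w,[crop(400,308),crop(360,325),crop(430,290)],q,.023)
print(rib*1000,tab*1000,np.linalg.norm(tab,axis=1)); ang=lambda v:np.arctan2(v[1],v[0])
print("rib",ang(rib[1]),ang(rib[1]-rib[0]),"tab",[ang(t) for t in tab])
E
```

```text
185900 2708 [0. 0.] [511. 383.] [195. 207.] [257. 270.]
[[0.4974, 0.068, 0.012], [0.5405, 0.068, 0.012], [0.6051, 0.068, 0.012], [0.674, 0.0681, 0.012]] [[0.6919, -0.0806, 0.012], [0.7357, -0.0805, 0.012], [0.7795, -0.0805, 0.012]] [[0.4952, 0.0674, 0.012], [0.4936, -0.0797, 0.012]]
[ 0.5522 -0.0067  0.0059]
[126.9, 335.5]
[-0.2, -0.5, -0.6, -0.9, -1.2, -1.2, -1.3, -1.4, -1.2, -1.5, -1.1, -0.3, 1.7, 0.9, -1.2, -1.8, -2.2, -2.5, -2.8, -2.7, -2.9, -2.7, -2.5, -2.2, -1.2, -0.1, 2.8, 1.2, -0.0]
[0.2, -0.5, -1.6, -2.6]
[1.0, 0.3, -0.4]
[[ 1.59686238  2.84729451]
 [-9.99729185 14.46570994]] [[44.35505415 26.82237871]
 [35.25042633 21.36503788]
 [50.7409102  31.88724121]] [0.05183446 0.04121962 0.05992859]
rib 2.1755259866367935 2.3551493155672807 tab [np.float64(0.5438827035696654), np.float64(0.5448876324163369), np.float64(0.5610638817921603)]
```

```bash
cat > fit.py <<'E'
from h import *
import pickle
d=pickle.load(open("c0.pkl","rb")); w=d["wrist"]; im=w["color"].astype(int)
mx,mn=im.max(2),im.min(2)
m=cv2.morphologyEx(((mn>170)&(mx-mn<30)).astype(np.uint8),cv2.MORPH_OPEN,np.ones((3,3)))
dial=blob(m,(235,180)); H=hull(dial)
K=hull(blob(mx<95,(240,240)))
print(dial.sum(),H.min(0),H.max(0),K.min(0),K.max(0))
H=H[(H[:,1]<255)&(H[:,0]>205)]
crop=lambda x,y:(180+x/3-.33,90+y/3-.33)
bt=[crop(x,68.5) for x in(50,150,300,460)]; bb=[crop(x,387) for x in(470,560,650)]
def res(q,full=0):
    f=lambda P,z1,z2,r:np.minimum(*[np.linalg.norm(onplane(w,P,q,z),axis=1) for z in(z1,z2)])-r
    y=lambda p:(bench(w,p,.012)[:,:2]-q[:2])@[-np.sin(q[2]),np.cos(q[2])]
    L=[f(H,.004,.016,.052),f(K,.051,.075,.018),(y(bt)-.075),(y(bb)+.075)]
    return L if full else np.concatenate(L)
s=least_squares(res,[.55,.0,0],loss="soft_l1",f_scale=.001,x_scale=[.01,.01,.05]); q=s.x
print(q.round(4))
for r in res(q,1): print((r*1000).round(1).tolist())
rib=onplane(w,[crop(102,473),crop(50,405)],q,.079); tab=onplane(w,[crop(400,308),crop(360,325),crop(430,290)],q,.023)
print(rib*1000,tab*1000); ang=lambda v:np.arctan2(v[1],v[0])
print("rib",ang(rib[1]),ang(rib[1]-rib[0]),"tab",[ang(t) for t in tab])
R,t=head(q)
np.savez("pose.npz",q=q)
print("R",R.round(4).tolist()); 
for z in(.046,.068,.15): print(z,(t+R@[0,0,z]).round(4))
for n in("scene","side"):   # reproject check: knob centre, dial
    c=d[n]; P=np.array([t+R@[0,0,.079],t+R@[0,0,.016]]); print(n,cv2.projectPoints(P,cv2.Rodrigues(c["R"])[0],c["t"],c["K"],c["dist"])[0].round(1).tolist())
E
python3 fit.py; python3 - <<'E'
import cv2,pickle,numpy as np
d=pickle.load(open("c0.pkl","rb"))
A=cv2.resize(d["scene"]["color"][165:265,180:280,::-1],(400,400),interpolation=cv2.INTER_CUBIC)
B=cv2.resize(d["side"]["color"][100:200,210:310,::-1],(400,400),interpolation=cv2.INTER_CUBIC)
cv2.imwrite("pics/sc.png",np.hstack([A,B]))
E
```

```text
8890 [208. 147.] [327. 300.] [195. 207.] [257. 270.]
[ 0.5525 -0.0067  0.0042]
[-0.1, -0.3, -0.3, -0.6, -0.4, -0.5, -0.5, -0.5, -0.7, -0.6, -0.9, -0.9, -0.9, -0.7, -1.1, -1.1, -0.9, -1.0, -0.6, -0.8, -0.5, -0.4, -0.3, -0.1, 0.1, 0.1, 0.3, 0.1, -0.2]
[-0.2, -0.5, -0.8, -0.8, -1.3, -1.6, -1.7, -1.5, -1.5, -1.3, 0.1, 2.5, 0.3, -1.0, -1.3, -1.7, -2.1, -2.3, -2.1, -2.4, -2.5, -2.3, -2.1, -2.0, -1.8, -0.9, 0.2, 2.8, 1.3, 0.0]
[-0.1, -0.2, -0.5, -0.7]
[0.6, 0.4, 0.2]
[[  1.67845288   2.16101563]
 [-10.4112242   14.31962837]] [[44.01062692 26.84497117]
 [34.90745951 21.36986593]
 [50.39356943 31.92335195]]
rib 2.1994532448477306 2.353351589804589 tab [np.float64(0.5477149871336935), np.float64(0.5493318091246664), np.float64(0.564674541172689)]
R [[0.8829, -0.0042, -0.4695], [0.0037, 1.0, -0.002], [0.4695, 0.0, 0.8829]]
0.046 [ 0.5629 -0.0067  0.2006]
0.068 [ 0.5526 -0.0067  0.22  ]
0.15 [ 0.5141 -0.0069  0.2924]
scene [[[210.2, 185.8]], [[220.8, 214.9]]]
side [[[270.7, 142.2]], [[261.4, 153.0]]]
```

View pics/sc.png

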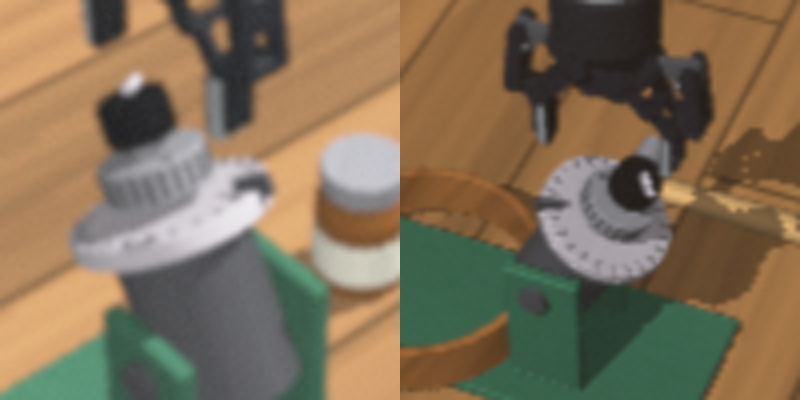

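```bash
cat > tri.py <<'E'
from h import *
import pickle
d=pickle.load(open("c0.pkl","rb")); q=np.load("pose.npz")["q"]; R,t=head(q)
seeds={"scene":(214,193),"side":(267,146),"wrist":(240,240)}; th={"scene":85,"side":85,"wrist":95}
A=[];b=[]
for n,c in d.items():
    im=c["color"].astype(int); k=blob(im.max(2)<th[n],seeds[n]); Hk=hull(k); 
    M=cv2.moments(Hk.astype(np.float32)); p=np.array([M["m10"]/M["m00"],M["m01"]/M["m00"]])
    # model silhouette centroid in same way
    g=np.linspace(0,2*np.pi,60); P=np.vstack([np.c_[.018*np.cos(g),.018*np.sin(g),0*g+z] for z in(.051,.075)])@R.T+t
    pm=cv2.projectPoints(P,cv2.Rodrigues(c["R"])[0],c["t"],c["K"],c["dist"])[0].reshape(-1,2).astype(np.float32)
    hm=cv2.convexHull(pm); M=cv2.moments(hm); pm=np.array([M["m10"]/M["m00"],M["m01"]/M["m00"]])
    print(n,k.sum(),"seen",p.round(1),"model",pm.round(1),"area",cv2.contourArea(Hk.astype(np.float32)),cv2.contourArea(hm),Hk.min(0),Hk.max(0))
    o,dr=rays(c,[p]); u=dr[0]/np.linalg.norm(dr[0]); 
    o2,d2=rays(c,[pm]); # ray shift relative to model centroid ray
    X0=t+R@[0,0,.063]; z=(X0-o)@(c["R"][2]); sh=(dr[0]-d2[0])*z
    print("   shift in view plane mm",(sh*1000).round(1))
    I=np.eye(3)-np.outer(u,u); A.append(I); b.append(I@sh)
for idx in([0,1],[0,1,2],[0,2],[1,2]):
    x=np.linalg.lstsq(np.vstack([A[i] for i in idx]),np.hstack([b[i] for i in idx]),rcond=None)[0]; print(idx,(x*1000).round(1),[((A[i]@x-b[i])*1000).round(1).tolist() for i in idx])
E
python3 tri.py
```

```text
scene 222 seen [213.6 194. ] model [212.9 193.4] area 211.5 292.22138808411546 [205. 186.] [222. 202.]
   shift in view plane mm [ 1.5  0.5 -1. ]
side 132 seen [268.4 145.4] model [268.3 145. ] area 135.0 159.43375670397654 [262. 139.] [275. 152.]
   shift in view plane mm [-0.8  0.7 -0.8]
wrist 2755 seen [226.  238.2] model [226.  239.5] area 2992.0 3233.5443484615535 [195. 207.] [257. 270.]
   shift in view plane mm [-0.   0.8 -0.2]
[0, 1] [ 0.   0.6 -1.6] [[-0.6, -0.5, 0.2], [0.6, 0.5, -0.2]]
[0, 1, 2] [-0.   0.5 -1.5] [[-0.7, -0.6, 0.3], [0.5, 0.3, -0.1], [0.1, 0.3, -0.1]]
[0, 2] [ 0.3  0.6 -1.4] [[-0.5, -0.3, 0.2], [0.5, 0.3, -0.2]]
[1, 2] [-0.3 -0.2 -1.9] [[0.1, 0.1, -0.1], [-0.1, -0.1, 0.1]]
```

The knob's position agrees across the three views to about 1 mm, with a correction of (0, +0.5, −1.5) mm. I'll move above the knob, along the quill axis, with the tool pre-rotated by −1.6 rad.

Call:
carry_out(
  steps=[
    [1,0,0,-0.042,0,0,0],
    [1,-0.06,0.006,0,0,0,0],
    [1,0,0,0,0,0.163,0],
    [1,0,0,0,0,0.163,0],
    [1,0,0,0,0,0.163,0],
    [1,0,0,0,0,0,-0.16],
    [1,0,0,0,0,0,-0.16],
    [1,0,0,0,0,0,-0.16],
    [1,0,0,0,0,0,-0.16],
    [1,0,0,0,0,0,-0.16],
    [1,0,0,0,0,0,-0.16],
    [1,0,0,0,0,0,-0.16],
    [1,0,0,0,0,0,-0.16],
    [1,0,0,0,0,0,-0.16],
    [1,0,0,0,0,0,-0.16],
    [1,0,0,0,0,0,0],
    [1,0,0,0,0,0,0],
  ],
  grip_force=40,
)

```text
clock: 2.28
tcp_pos: [0.5149, -0.006, 0.2921]
orientation: [0.173, 0.677, 0.695, 0.169]
wrist_force: [-0.0, 0.2, -0.4]
finger_gap: 0.0857
```

```bash
cat > look.py <<'E'
import sys
from h import *
from workcell import env
import pickle
from scipy.spatial.transform import Rotation as Ro
n=sys.argv[1]; s=env.get_state(); c=env.read_camera("wrist"); pickle.dump(c,open(n+".pkl","wb"))
R,t=head(np.load("pose.npz")["q"]); t=t+[0,.0005,-.0015]
Rt=Ro.from_quat(np.r_[s["orientation"][1:],s["orientation"][0]]).as_matrix()
print("clock",s["clock"],"j",s["joint_pos"].round(3),"F",s["wrist_force"].round(1),"T",s["ft_torque"].round(2),"gap",s["finger_gap"])
print("tcp in head mm",((R.T@(s["tcp_pos"]-t))*1000).round(1),"tool axes in head",(R.T@Rt).round(3).tolist(), "tool x ang",np.arctan2(*(R.T@Rt)[[1,0],0]))
print("head origin in tool (mm)",((Rt.T@(t-s["tcp_pos"]))*1000).round(1))
P=np.array([[0,0,.079],[0,0,.044],[0,0,.016]])@R.T+t
print(cv2.projectPoints(P,cv2.Rodrigues(c["R"])[0],c["t"],c["K"],c["dist"])[0].reshape(-1,2).round(1).tolist())
cv2.imwrite(f"pics/{n}.png",cv2.resize(c["color"][100:384,80:460,::-1],(760,568),interpolation=cv2.INTER_CUBIC))
E
python3 look.py a1
```

```text
clock 2.275 j [-0.226 -0.186 -0.51   0.769  0.105 -0.227] F [-0.   0.2 -0.4] T [-0.02  0.4  -0.  ] gap 0.08574556886951529
tcp in head mm [  1.2   0.4 150.7] tool axes in head [[-0.023, 1.0, 0.0], [1.0, 0.023, -0.002], [-0.002, -0.0, -1.0]] tool x ang 1.5936838344480808
head origin in tool (mm) [-1.000e-01 -1.300e+00  1.507e+02]
[[256.0, 209.1], [255.9, 195.0], [255.9, 186.2]]
```

View pics/a1.png

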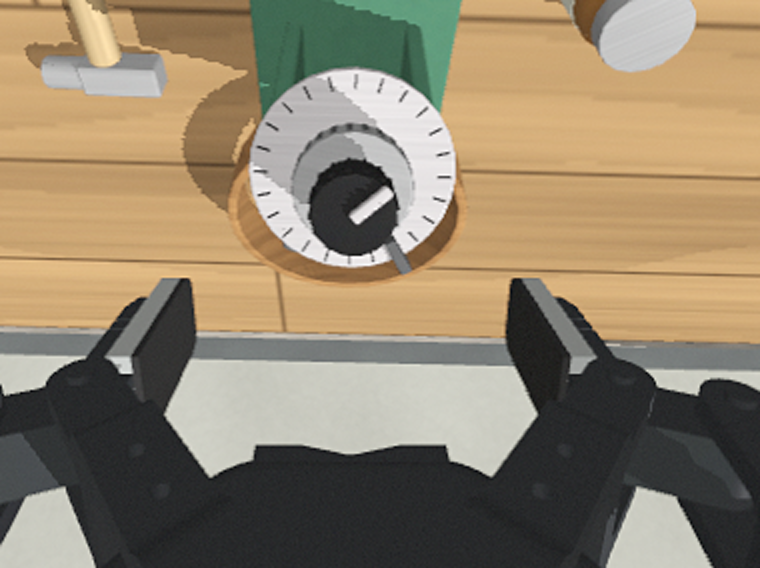

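The picture shows the rib running from (353,217) to (390,190) and the tab at about (400,254). The head is centred under the tool.

```bash
cat > ang.py <<'E'
import sys
from h import *
import pickle
c=pickle.load(open(sys.argv[1]+".pkl","rb")); q=np.load("pose.npz")["q"]; R,t=head(q); t=t+[0,.0005,-.0015]
im=c["color"].astype(int); mn,mx=im.min(2),im.max(2)
def pl(p,z):
    o,d=rays(c,p); o=R.T@(o-t); d=d@R; return (o+d*((z-o[2])/d[:,2])[:,None])[:,:2]
yy,xx=np.mgrid[:384,:512]; pix=np.c_[xx.ravel(),yy.ravel()]
r=lambda z:pl(pix,z)
P=r(.079); m=(np.linalg.norm(P,axis=1)<.0165)&(mn.ravel()>130)
v=P[m]; ctr=v.mean(0); u=np.linalg.svd(v-ctr)[2][0]; u*=np.sign(u@ctr)
print("rib n",m.sum(),"mean mm",(ctr*1000).round(1),"ang pca",np.arctan2(u[1],u[0]).round(3),"ang ctr",np.arctan2(ctr[1],ctr[0]).round(3),"line offset mm",((ctr[0]*u[1]-ctr[1]*u[0])*1000).round(1))
P=r(.023); rr=np.linalg.norm(P,axis=1); a=np.arctan2(P[:,1],P[:,0])
m=(rr>.041)&(rr<.050)&(mx.ravel()<150)&(abs(a-.55)<.35)
mm=m.reshape(384,512).astype(np.uint8); n,l,s,_=cv2.connectedComponentsWithStats(mm,connectivity=4); k=1+np.argmax(s[1:,4]); m=(l==k).ravel()
ctr=P[m].mean(0); print("tab n",m.sum(),"mean mm",(ctr*1000).round(1),"ang",np.arctan2(ctr[1],ctr[0]).round(3))
m=cv2.morphologyEx(((mn>150)&(mx-mn<30)).astype(np.uint8),cv2.MORPH_OPEN,np.ones((3,3)))
E
python3 ang.py a1; cat >> ang.py <<'E'
E
```

```text
rib n 178 mean mm [-1.7  4.9] ang pca 2.587 ang ctr 1.898 line offset mm 3.3
tab n 54 mean mm [39.6 23. ] ang 0.527
```

```bash
cat > ang.py <<'E'
import sys
from h import *
import pickle
c=pickle.load(open(sys.argv[1]+".pkl","rb")); tab0=float(sys.argv[2]) if len(sys.argv)>2 else .55
R,t=head(np.load("pose.npz")["q"]); t=t+[0,.0005,-.0015]
im=c["color"].astype(int); mn,mx=im.min(2),im.max(2)
def pl(p,z):
    o,d=rays(c,p); o=R.T@(o-t); d=d@R; return (o+d*((z-o[2])/d[:,2])[:,None])[:,:2]
yy,xx=np.mgrid[:384,:512]; pix=np.c_[xx.ravel(),yy.ravel()]
def centre(H,z1,z2,r):   # shift of the axis in head xy from the silhouette
    A,B=pl(H,z1),pl(H,z2)
    f=lambda x:np.minimum(np.linalg.norm(A-x[:2],axis=1),np.linalg.norm(B-x[:2],axis=1))-x[2]
    s=least_squares(f,[0,0,r],loss="soft_l1",f_scale=.0005); return s.x,abs(f(s.x)).mean()
P=pl(pix,.016); inside=np.linalg.norm(P,axis=1)<.060
m=((mn>105)&(mx-mn<28)&inside.reshape(384,512)).astype(np.uint8); m=cv2.morphologyEx(m,cv2.MORPH_OPEN,np.ones((3,3)))
H=hull(m); e,r=centre(H,.004,.016,.052); print("dial shift mm",(e*1000).round(1),r*1000)
P=pl(pix,.075); ins=np.linalg.norm(P,axis=1)<.028
K=hull((((mx<90)|((mn>130)&(np.linalg.norm(P,axis=1)<.012).reshape(384,512)))&ins.reshape(384,512))); k,r=centre(K,.051,.075,.018); print("knob shift mm",(k*1000).round(1),r*1000)
P=pl(pix,.079)-k[:2]; m=(np.linalg.norm(P,axis=1)<.0155)&(mn.ravel()>130)
v=P[m]; ctr=v.mean(0); u=np.linalg.svd(v-ctr)[2][0]; u*=np.sign(u@ctr); ar=np.arctan2(ctr[1],ctr[0])
print("rib n",m.sum(),"mean mm",(ctr*1000).round(1),"pca",np.arctan2(u[1],u[0]).round(3),"ctr",ar.round(3))
P=pl(pix,.023)-e[:2]; rr=np.linalg.norm(P,axis=1); a=np.arctan2(P[:,1],P[:,0])
m=(rr>.041)&(rr<.054)&(mx.ravel()<150)&(abs(a-tab0)<.35)
n,l,s,_=cv2.connectedComponentsWithStats(m.reshape(384,512).astype(np.uint8),connectivity=4); m=(l==1+np.argmax(s[1:,4])).ravel()
ctr=P[m].mean(0); print("tab n",m.sum(),"mean mm",(ctr*1000).round(1),"ang",np.arctan2(ctr[1],ctr[0]).round(3))
E
python3 ang.py a1
```

```text
dial shift mm [ 0.5 -0.1 51.9] 0.5750312482222844
knob shift mm [ 0.   0.3 17.6] 0.488819362702976
rib n 137 mean mm [-4.8  5.7] pca 2.3 ctr 2.274
tab n 203 mean mm [42.1 25.4] ang 0.544
```

Call:
carry_out(
  steps=[
    [1,0,-0.001,0.027,0,0,0],
    [1,0,0,0.027,0,0,0],
    [1,0,0,0.027,0,0,0],
    [1,0,0,0,0,0,0],
    [-1,0,0,0,0,0,0],
    [-1,0,0,0,0,0,0],
    [-1,0,0,0,0,0,0],
    [-1,0,0,0,0,0,0],
    [-1,0,0,0,0,0,0],
    [-1,0,0,0,0,0,0],
  ],
  grip_force=40,
)

```text
clock: 3.58
tcp_pos: [0.5524, -0.005, 0.222]
orientation: [0.174, 0.675, 0.696, 0.17]
wrist_force: [-3.7, 4.5, 6.2]
finger_gap: 0.0348
```

```bash
python3 look.py a2; python3 ang.py a2
```

```text
clock 3.575 j [-0.205 -0.069 -0.591  0.566  0.099 -0.211] F [-3.7  4.5  6.2] T [0.77 0.56 0.41] gap 0.03478342473108686
tcp in head mm [ 1.5  1.2 71.2] tool axes in head [[-0.026, 1.0, 0.003], [1.0, 0.026, 0.0], [0.0, 0.003, -1.0]] tool x ang 1.597087221750114
head origin in tool (mm) [-1.2 -1.7 71.1]
[[254.7, 267.2], [254.7, 234.9], [254.7, 217.0]]
dial shift mm [ 0.9 -0.  52.2] 0.4093780006856738
knob shift mm [ 7.9 -1.4 26.3] 2.1730638694383626
rib n 914 mean mm [5.1 0.4] pca -0.565 ctr 0.07
tab n 616 mean mm [40.  24.1] ang 0.541
```

View pics/a2.png

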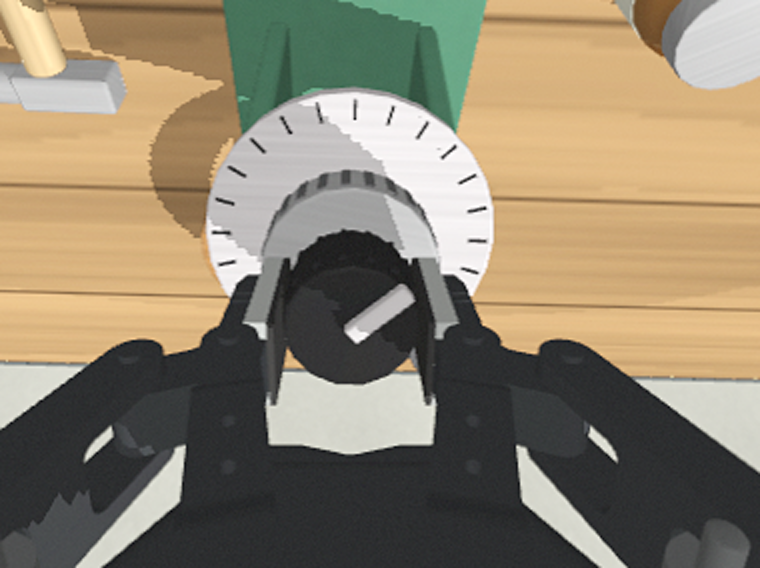

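The jaws hold the knob (gap 34.8 mm) with small forces. I'll turn it +1.738 rad about tool z.

Call:
carry_out(
  steps=[
    [-1,0,0,0,0,0,0.158],
    [-1,0,0,0,0,0,0.158],
    [-1,0,0,0,0,0,0.158],
    [-1,0,0,0,0,0,0.158],
    [-1,0,0,0,0,0,0.158],
    [-1,0,0,0,0,0,0.158],
    [-1,0,0,0,0,0,0.158],
    [-1,0,0,0,0,0,0.158],
    [-1,0,0,0,0,0,0.158],
    [-1,0,0,0,0,0,0.158],
    [-1,0,0,0,0,0,0.158],
    [-1,0,0,0,0,0,0],
    [-1,0,0,0,0,0,0],
    [-1,0,0,0,0,0,0],
  ],
)

```text
clock: 5.38
tcp_pos: [0.5524, -0.0051, 0.222]
orientation: [-0.018, 0.968, -0.066, 0.243]
wrist_force: [-4.1, 3.9, 6.0]
finger_gap: 0.0348
```

```bash
python3 look.py a3
```

```text
clock 5.375 j [-0.205 -0.069 -0.591  0.566  0.098  1.527] F [-4.1  3.9  6. ] T [0.63 0.55 0.22] gap 0.03484785021062438
tcp in head mm [ 1.5  1.1 71.1] tool axes in head [[0.99, -0.141, 0.003], [-0.141, -0.99, 0.0], [0.003, -0.0, -1.0]] tool x ang -0.14104672236024404
head origin in tool (mm) [-1.5  1.3 71.1]
[[254.5, 267.7], [254.4, 235.4], [254.3, 217.6]]
```

Call:
carry_out(
  steps=[
    [1,0,0,0,0,0,0],
    [1,0,0,0,0,0,0],
    [1,0,0,0,0,0,0],
    [1,0,0,0,0,0,0],
    [1,0,0,-0.04,0,0,0],
    [1,0,0,-0.04,0,0,0],
    [1,0,0,0,0,0,0],
    [1,0,0,0,0,0,0],
  ],
)

```text
clock: 6.42
tcp_pos: [0.5146, -0.0061, 0.2906]
orientation: [-0.017, 0.968, -0.067, 0.242]
wrist_force: [0.1, -0.2, -0.1]
finger_gap: 0.0856
```

```bash
python3 look.py a4; python3 ang.py a4
```

```text
clock 6.425 j [-0.227 -0.187 -0.514  0.765  0.106  1.508] F [ 0.1 -0.2 -0.1] T [ 0.04  0.42 -0.04] gap 0.08556927282861997
tcp in head mm [  0.3   0.3 149.5] tool axes in head [[0.99, -0.141, 0.0], [-0.141, -0.99, -0.002], [0.001, 0.002, -1.0]] tool x ang -0.14178535130748585
head origin in tool (mm) [ -0.4   0.  149.5]
[[255.9, 208.4], [255.7, 194.2], [255.6, 185.4]]
dial shift mm [ 0.2 -0.1 51.9] 0.5254017043510825
knob shift mm [ 0.2  0.2 17.6] 0.8325815081601083
rib n 137 mean mm [6.4 4.3] pca 0.565 ctr 0.591
tab n 111 mean mm [41.  24.4] ang 0.538
```

View pics/a4.png

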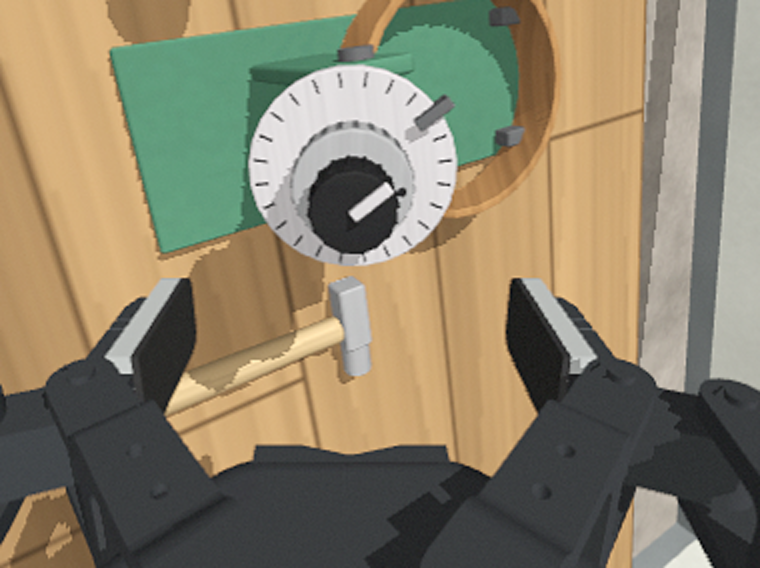

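After release the rib reads 0.57–0.59 and the tab 0.54, and the two look parallel in the picture (rib (353,217)–(392,187), tab (417,127)–(450,100)). That is inside 0.12 rad. Next I'll rotate back, go down to the ring and grip it.

Call:
carry_out(
  steps=[
    [1,0,0,0,0,0,-0.16],
    [1,0,0,0,0,0,-0.16],
    [1,0,0,0,0,0,-0.16],
    [1,0,0,0,0,0,-0.16],
    [1,0,0,0,0,0,-0.16],
    [1,0,0,0,0,0,-0.16],
    [1,0,0,0,0,0,-0.16],
    [1,0,0,0,0,0,-0.16],
    [1,0,0,0,0,0,-0.16],
    [1,0,0,0,0,0,-0.16],
    [1,0,0,0,0,0,-0.16],
    [1,0,0,0,0,0,-0.16],
    [1,0.0005,0.001,0.035,0,0,0],
    [1,0,0,0.035,0,0,0],
    [1,0,0,0.02,0,0,0],
    [1,0,0,0.012,0,0,0],
    [1,0,0,0,0,0,0],
    [1,0,0,0,0,0,0],
  ],
  grip_force=100,
)

```text
clock: 8.72
tcp_pos: [0.5635, -0.0053, 0.2018]
orientation: [0.189, 0.61, 0.755, 0.152]
wrist_force: [0.5, -0.2, -0.9]
finger_gap: 0.0853
```

Call:
carry_out(
  steps=[
    [-1,0,0,0,0,0,0],
    [-1,0,0,0,0,0,0],
    [-1,0,0,0,0,0,0],
    [-1,0,0,0,0,0,0],
    [-1,0,0,0,0,0,0],
  ],
  grip_force=100,
)

```text
clock: 9.35
tcp_pos: [0.5631, -0.0049, 0.2031]
orientation: [0.189, 0.61, 0.755, 0.153]
wrist_force: [-9.7, 1.8, 9.9]
finger_gap: 0.0524
```

```bash
python3 look.py a5
```

```text
clock 9.35 j [-0.199 -0.031 -0.606  0.514  0.094 -0.387] F [-9.7  1.8  9.9] T [0.32 1.13 0.18] gap 0.05240073280168049
tcp in head mm [ 2.   1.2 49.4] tool axes in head [[-0.206, 0.978, 0.002], [0.978, 0.206, -0.001], [-0.002, 0.002, -1.0]] tool x ang 1.7786717700188048
head origin in tool (mm) [-0.7 -2.3 49.4]
[[254.8, 295.6], [255.0, 252.3], [255.0, 229.6]]
```

View pics/a5.png

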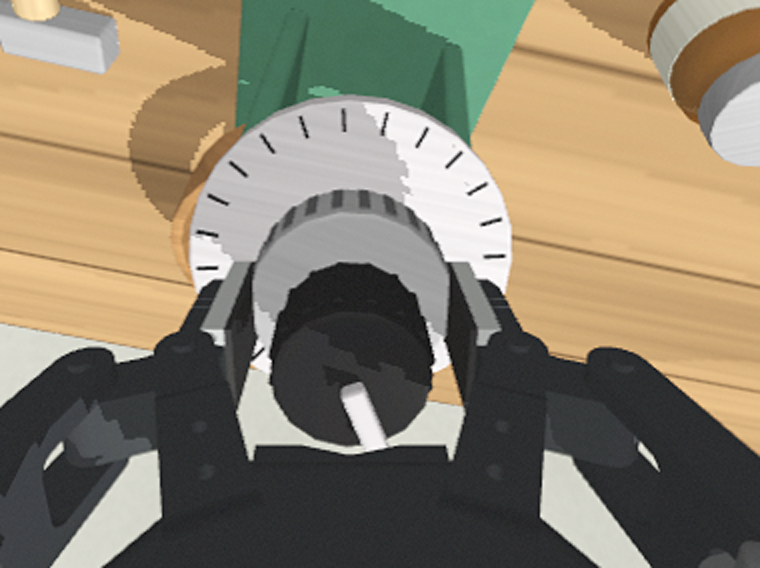

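The jaws sit either side of the ring, with the knob standing clear between the fingers. I'll turn it clockwise (+tool z) in stages and watch the torque.

Call:
carry_out(
  steps=[
    [-1,0,0,0,0,0,0.1],
    [-1,0,0,0,0,0,0.1],
    [-1,0,0,0,0,0,0.1],
    [-1,0,0,0,0,0,0],
  ],
)

```text
clock: 9.9
tcp_pos: [0.5631, -0.0051, 0.2031]
orientation: [0.164, 0.716, 0.655, 0.179]
wrist_force: [-9.2, 1.2, 10.9]
finger_gap: 0.0525
```

```bash
cat > tq.py <<'E'
from h import *
from workcell import env
from scipy.spatial.transform import Rotation as Ro
s=env.get_state(); R,t=head(np.load("pose.npz")["q"])
Rt=Ro.from_quat(np.r_[s["orientation"][1:],s["orientation"][0]]).as_matrix(); A=R.T@Rt
print("clock %.2f j6 %.3f gap %.4f tool ang %.4f"%(s["clock"],s["joint_pos"][5],s["finger_gap"],np.arctan2(A[1,0],A[0,0])),"T head",(R.T@s["ft_torque"]).round(3),"F head",(R.T@s["wrist_force"]).round(1),"tau6",s["tau"][5].round(3),"tcp z",(R.T@(s["tcp_pos"]-t)*1000).round(1))
E
python3 tq.py
```

```text
clock 9.90 j6 -0.086 gap 0.0525 tool ang 1.4775 T head [ 0.27   1.087 -0.219] F head [-3.   1.3 14. ] tau6 0.002 tcp z [ 1.3  1.6 48.1]
```

Call:
carry_out(
  steps=[
    [-1,0,0,0,0,0,0.1],
    [-1,0,0,0,0,0,0.1],
    [-1,0,0,0,0,0,0],
  ],
)

```text
clock: 10.28
tcp_pos: [0.5631, -0.0052, 0.2031]
orientation: [0.145, 0.778, 0.58, 0.195]
wrist_force: [-9.5, 1.3, 9.5]
finger_gap: 0.0524
```

```bash
python3 tq.py
```

```text
clock 10.28 j6 0.114 gap 0.0524 tool ang 1.2774 T head [ 0.239  1.072 -0.196] F head [-3.9  1.3 12.8] tau6 0.003 tcp z [ 1.3  1.4 48.1]
```

Call:
carry_out(
  steps=[
    [-1,0,0,0,0,0,0.06],
    [-1,0,0,0,0,0,0.06],
    [-1,0,0,0,0,0,0],
  ],
)

```text
clock: 10.65
tcp_pos: [0.5631, -0.0053, 0.2031]
orientation: [0.133, 0.811, 0.532, 0.203]
wrist_force: [-9.2, 1.0, 11.0]
finger_gap: 0.052
```

```bash
python3 tq.py
```

```text
clock 10.65 j6 0.233 gap 0.0520 tool ang 1.1577 T head [ 0.202  1.137 -0.197] F head [-3.  1. 14.] tau6 -0.1 tcp z [ 1.3  1.4 48.1]
```

Still loose after about 0.62 rad (about 0.2 N m), so I'll carry on in 0.15 rad stages.

Call:
carry_out(
  steps=[
    [-1,0,0,0,0,0,0.075],
    [-1,0,0,0,0,0,0.075],
    [-1,0,0,0,0,0,0],
  ],
)

```text
clock: 11.02
tcp_pos: [0.563, -0.0054, 0.2031]
orientation: [0.118, 0.849, 0.47, 0.212]
wrist_force: [-8.4, -0.2, 10.7]
finger_gap: 0.0527
```

```bash
python3 tq.py
```

```text
clock 11.03 j6 0.384 gap 0.0527 tool ang 1.0076 T head [ 0.129  1.109 -0.253] F head [-2.4 -0.2 13.4] tau6 -0.06 tcp z [ 1.3  1.3 48.1]
```

Call:
carry_out(
  steps=[
    [-1,0,0,0,0,0,0.075],
    [-1,0,0,0,0,0,0.075],
    [-1,0,0,0,0,0,0],
  ],
)

```text
clock: 11.4
tcp_pos: [0.563, -0.0054, 0.203]
orientation: [0.102, 0.882, 0.405, 0.221]
wrist_force: [-9.9, 1.1, 10.8]
finger_gap: 0.0522
```

```bash
python3 tq.py
```

```text
clock 11.40 j6 0.533 gap 0.0522 tool ang 0.8576 T head [ 0.079  1.105 -0.165] F head [-3.6  1.1 14.2] tau6 -0.014 tcp z [ 1.2  1.2 48.1]
```

Call:
carry_out(
  steps=[
    [-1,0,0,0,0,0,0.075],
    [-1,0,0,0,0,0,0.075],
    [-1,0,0,0,0,0,0],
  ],
)

```text
clock: 11.78
tcp_pos: [0.563, -0.0054, 0.2031]
orientation: [0.085, 0.909, 0.338, 0.228]
wrist_force: [-9.8, -0.7, 11.2]
finger_gap: 0.0524
```

```bash
python3 tq.py
```

```text
clock 11.78 j6 0.683 gap 0.0524 tool ang 0.7081 T head [-0.007  1.098  0.113] F head [-3.4 -0.7 14.5] tau6 0.263 tcp z [ 1.2  1.2 48.1]
```

Call:
carry_out(
  steps=[
    [-1,0,0,0,0,0,0.075],
    [-1,0,0,0,0,0,0.075],
    [-1,0,0,0,0,0,0],
  ],
)

```text
clock: 12.15
tcp_pos: [0.563, -0.0055, 0.203]
orientation: [0.068, 0.932, 0.269, 0.233]
wrist_force: [-10.0, -1.2, 9.8]
finger_gap: 0.0522
```

```bash
python3 tq.py; python3 look.py a6
```

```text
clock 12.15 j6 0.832 gap 0.0522 tool ang 0.5588 T head [-0.058  0.996  0.439] F head [-4.3 -1.2 13.3] tau6 0.564 tcp z [ 1.2  1.2 48.1]
clock 12.15 j [-0.199 -0.031 -0.606  0.514  0.092  0.832] F [-10.   -1.2   9.8] T [-0.26  1.    0.36] gap 0.05216176032465899
tcp in head mm [ 1.9  0.7 49.4] tool axes in head [[0.848, 0.53, 0.002], [0.53, -0.848, -0.003], [0.0, 0.003, -1.0]] tool x ang 0.5588165129123824
head origin in tool (mm) [-2.  -0.6 49.4]
[[254.1, 295.9], [254.2, 252.4], [254.3, 229.7]]
```

View pics/a6.png

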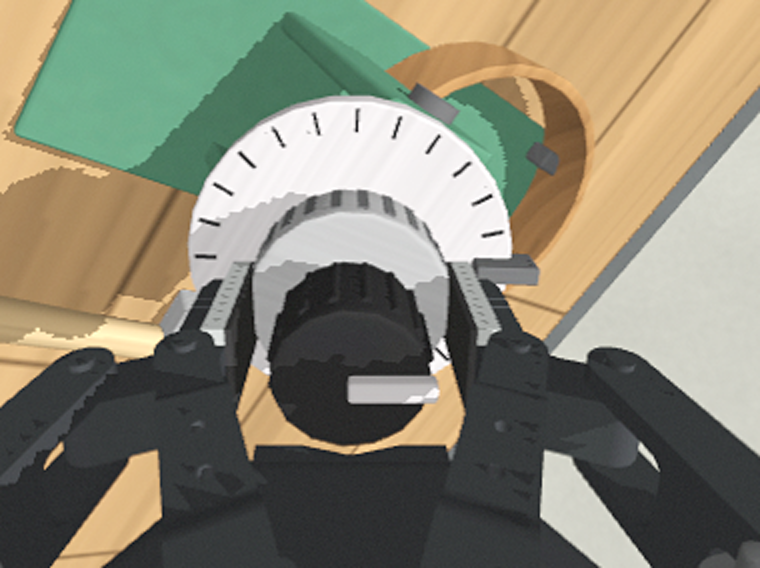

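The torque rose from about −0.2 (loose) through 0.11 to 0.44 N m, so the ring is on its jam face. The view shows the rib still in line with the tab (both near horizontal in this frame). I'll add a little more turn and hold.

Call:
carry_out(
  steps=[
    [-1,0,0,0,0,0,0.03],
    [-1,0,0,0,0,0,0.03],
    [-1,0,0,0,0,0,0],
    [-1,0,0,0,0,0,0],
    [-1,0,0,0,0,0,0],
  ],
)

```text
clock: 12.82
tcp_pos: [0.563, -0.0055, 0.203]
orientation: [0.061, 0.94, 0.241, 0.235]
wrist_force: [-11.3, -1.2, 9.5]
finger_gap: 0.0525
```

```bash
python3 tq.py
```

```text
clock 12.82 j6 0.891 gap 0.0525 tool ang 0.4996 T head [-0.031  0.975  0.514] F head [-5.5 -1.1 13.7] tau6 0.556 tcp z [ 1.2  1.2 48.1]
```

Call:
carry_out(
  steps=[
    [-1,0,0,0,0,0,0.04],
    [-1,0,0,0,0,0,0.04],
    [-1,0,0,0,0,0,0],
    [-1,0,0,0,0,0,0],
    [-1,0,0,0,0,0,0],
  ],
)

```text
clock: 13.45
tcp_pos: [0.563, -0.0055, 0.2031]
orientation: [0.052, 0.948, 0.204, 0.237]
wrist_force: [-9.6, -1.9, 9.2]
finger_gap: 0.0524
```

```bash
python3 tq.py
```

```text
clock 13.45 j6 0.970 gap 0.0524 tool ang 0.4209 T head [-0.011  0.775  1.158] F head [-4.1 -1.9 12.7] tau6 1.129 tcp z [ 1.3  1.2 48.1]
```

It now reads 1.16 N m, which is at the dead stop and firmly tight. I'll release, back off and check.

Call:
carry_out(
  steps=[
    [1,0,0,0,0,0,0],
    [1,0,0,0,0,0,0],
    [1,0,0,0,0,0,0],
    [1,0,0,0,0,0,0],
    [1,0,0,-0.035,0,0,0],
    [1,0,0,-0.035,0,0,0],
    [1,0,0,-0.032,0,0,0],
    [1,0,0,0,0,0,0],
    [1,0,0,0,0,0,0],
    [1,0,0,0,0,0,0],
  ],
)

```text
clock: 14.7
tcp_pos: [0.515, -0.0052, 0.2896]
orientation: [0.05, 0.949, 0.203, 0.236]
wrist_force: [0.9, -0.0, -1.0]
finger_gap: 0.0855
```

```bash
python3 look.py a7; python3 ang.py a7; python3 ang.py a4
```

```text
clock 14.7 j [-0.224 -0.184 -0.513  0.765  0.105  0.95 ] F [ 0.9 -0.  -1. ] T [0.02 0.4  0.  ] gap 0.08545834407741669
tcp in head mm [  0.2   1.1 148.4] tool axes in head [[0.914, 0.406, -0.002], [0.406, -0.914, -0.001], [-0.003, 0.0, -1.0]] tool x ang 0.41804649452481435
head origin in tool (mm) [ -0.3   0.9 148.4]
[[256.3, 210.7], [256.2, 196.2], [256.1, 187.2]]
dial shift mm [ 0.5  0.5 52.1] 1.1544454101616393
knob shift mm [-0.1  0.2 17.4] 0.3672825368045282
rib n 136 mean mm [6.4 4.2] pca 0.559 ctr 0.586
tab n 114 mean mm [41.1 24.5] ang 0.537
dial shift mm [ 0.2 -0.1 51.9] 0.5254017043510825
knob shift mm [ 0.2  0.2 17.6] 0.8325815081601083
rib n 137 mean mm [6.4 4.3] pca 0.565 ctr 0.591
tab n 111 mean mm [41.  24.4] ang 0.538
```

View pics/a7.png

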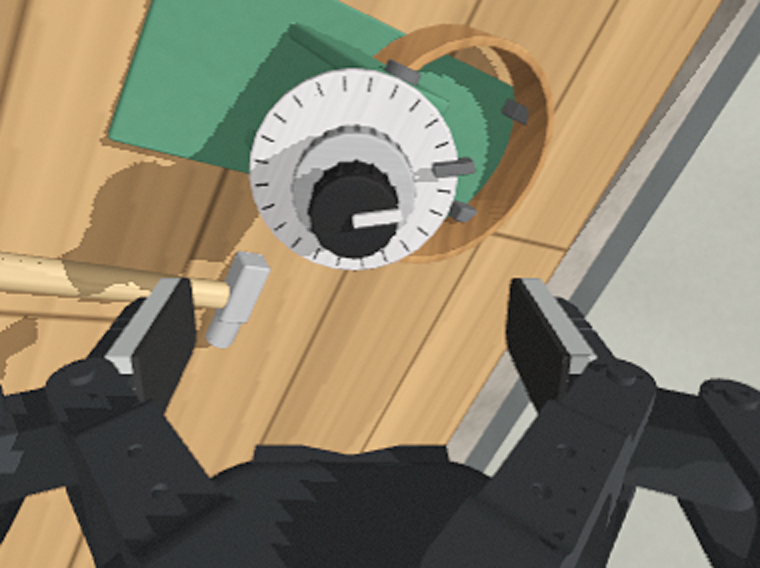

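The rib runs (355,220)–(400,214) and the tab (433,172)–(474,165), close to parallel and unchanged since setting. The gripper is clear, so I'll hand in.

```bash
python3 -c "
from workcell import env
print(env.hand_in())"
```

```text
the job is handed in; nothing more can be done
None
```

I set the knob to the tab, turned the lock ring clockwise to its stop, let go and handed the job in at about 15 s. No verdict is reported.

- **Knob:** I turned it 1.738 rad clockwise. After release the rib read 0.56–0.59 rad and the tab 0.54, so the error is about 0.02–0.05 rad against the 0.12 limit. Tightening the ring did not move it.
- **Lock ring:** I turned it about 1.36 rad clockwise. It was loose for roughly the first 0.9 rad, then the torque climbed steadily to about 0.51 N m and jumped to 1.16 N m at the dead stop.
- **Release:** The gripper is open and about 100 mm clear of where it held the ring, and the wrist force is near zero. I did not notice the jar, mallet or hoop shift in any picture, but I did not measure them.
- **Doubtful readings:**
  - The loose ring read about −0.2 N m, the opposite sign to what I expected. I put this down to friction left over after each stop and judged tightness by the rise.
  - Clamping after release follows from the task text. I could not measure the jam force directly.
  - One early rib reading (1.90 and 2.59 rad by two methods) disagreed with the rest. I dropped it after re-fitting the knob's centre in the image.

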